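Turn the double-ended knife of a grain cutter

ROBOT

A 6-joint arm with a two-finger parallel gripper is mounted at the origin on a cart in front of the work surface, level with it; the furniture and walls round the work are solid. World frame = base frame: x ahead of the robot, y to its left, z up, the work surface at z = 0. Lengths are in m, angles in degrees, forces in N, time in s.
With the tool pointing down it reaches from about 0.4 to 0.925 m from the base axis. Payload 12.5 kg.
Tool frame: the origin (TCP) lies between the finger pads; the fingertips stand tcp_to_tips ahead of it and the grasp point (between the pads) is the TCP (tcp_to_tips is the distance from the TCP to the fingertips, in m); z points along the fingers, y is the direction in which the jaws open and shut (so a half turn about z gives the same grasp; the last joint's range is limited). The gripper opens to 95 mm and grips with 3 to 60 N. Pads are 20 mm wide; open, the fingers measure 119 mm over their backs; the gripper's body (75 mm by 180 mm) begins 59 mm behind the grasp point.
Start: joints at [61.043, 28.126, 89.318, -0, 62.55, -6.05], TCP at [0.243, 0.576, 0.234] pointing down, gripper open.
Joint ranges: [-177.58, 177.58], [-47.91, 125.51], [2.72, 160], [-65.01, 245.01], [3.68, 167.84], [-153.87, 153.87]. Speed limits (degrees/s): [127.2, 127.2, 159.86, 180, 180, 180].

INTERFACE

Orientations are given as [roll, pitch, yaw] about the fixed x, y, z axes, in that order (R = Rz(yaw) Ry(pitch) Rx(roll)).
In Python, from rig import get_state, grab_frame, calibration, close_job, tcp_to_tips gives the robot as it stands.
- The arm moves only by the tool play_rows, never from a script. Its argument "motion" is a list of rows, each a list of 5 numbers: the shift along the tool's x, y, z in m, then the turn about the tool's z in rad, then the opening, from -1 (shut) to 1 (fully open), so that 0 is half open. In form: [[x, y, z, yaw, grip], ...]. A call has 1 to 20 rows; each row shifts and turns the commanded pose from where the row before left it, along the tool's axes as they then stand; what a row does not reach is not made up. A row lasts 1/8 s, in which the tool goes at most 62.5 mm and 10.7 degrees, less where a joint would pass 70% of its speed; a pose out of reach is approached as far as the arm can. A call is refused whole if a number of a shift passes 0.0625 or a number of a turn 0.188, either way. A call with a gripper value outside its range is refused whole. The fingers move at their own pace and stop on an object; "force" is the grip in N (left out, the last holds). Time passes only in rows, so rows that do not move let the fingers close. It gives the time, the measured TCP pose, the force and the opening at its end, in the units of the state.
- get_state(): the state, without advancing time (a new reading comes with each control period).
- grab_frame(name): name is "scene" or "top" or "wrist"; returns the picture (384x512x3 uint8, red, green, blue); there is no depth.
- calibration(name): a dict with "fx", "fy", "cx", "cy" (pixels), "dist" ([k1, k2, p1, p2, k3] as OpenCV has them; the pictures are not rectified), "T" (4x4, takes a point from camera to world coordinates). Camera axes: x right, y down, z forward; pixel columns grow to the right and rows downward; lengths in m; the calibration is good to about 2 mm. A picture is of the moment at which its call begins: read the wrist's pose just before it. calibration takes no time and is no camera call; for the wrist camera it gives the pose at the moment of the call.
- close_job(): hands the job in, once; it reports no verdict.
The state is a dict: "t": time; "joint_positions": joint angles; "qd": joint speeds; "effort": joint torques, N m; "tcp_pos": TCP position; "ee_rot": TCP orientation; "contact_force": force on the tool from outside, world axes, zero at the start; "ft_torque": the same for the moment, N m; "opening": opening from 0.0 (shut) to 1.0 (fully open).
Only numpy, scipy, OpenCV 4.12 (cv2) and the standard library are available. Lean on these libraries where they do the work, as an engineer would, in place of code of your own. Each camera call takes 0.05 s, during which the arm holds its last target.

TASK

The grain cutter's double-ended knife is nicked at the end that faces the hole plate. Take the knife out of its sprung holder, turn it end for end and fit it again, so that its unused edge points at the hole plate, it lies flat on the carriage and both its shoulders are fully forward under the two hooks, held there by the spring fork. Do not force the knife, and do not disturb the things lying round the cutter.

Things in the scene. Friction and masses are not known exactly. Their poses are not given: they have to be found in the camera images.
- cutter: Grain cutter fixed to the bench, oiled steel, 332 x 104 x 55 mm, grey. Origin: on the table, under the middle of the seated knife; x points forward along the knife to the hole plate, z up. Its carriage is a flat seat, top at z = 30 mm, x = -92 to 50, 90 mm wide, which stays put. The hole plate head (x = 117 to 191, 46 mm high) is well clear of the knife. All x, y, z below are in this frame.
- seat (a point): Point on the seat, 30 mm above the cutter's origin, where the fitted knife's origin belongs; axes as the cutter. To fit: bring the knife level, rear blade under the guard's roof, underside 11 to 15 mm above the seat, push it back until the fork bottoms, lower it onto the seat, let the spring bring it forward under the noses. It comes out the opposite way; straight up the hooks hold it.
- hooks (a point): Midway between the two front hooks, at the rear face of their posts: x = 40, y = 0, z = 30 mm. Posts at y = 16 to 26 and -16 to -26 mm (the blade passes in the 32 mm gap), tops at z = 39.5. From each post a nose reaches 5 mm back, to x = 35, underside at z = 35.5: seated, the knife's front shoulders touch the posts and lie under the noses.
- guard (a point): Middle of the front lip of the rear guard's roof, underside: x = -50, y = 0, z = 52 mm. The guard is a hood open to the front, 55 mm high, reaching back to x = -96, inner walls at y = 25 and -25; it shields the knife's rear edge and holds the fork. A knife lifted 13 mm off the seat clears both roof and hooks; draw it 30 mm forward before raising it further.
- fork (a joint): Spring fork in the guard; two arms (y = 16 to 22 and -16 to -22, z = 30.5 to 49.5 mm) bear on the knife's two rear shoulders. Metres: 0 with the knife seated (arm faces at x = -40), grows as it is pushed back (-x), bottoms at 0.0075; -0.003 when empty. Pushes with 4 N at 0, 8.5 N just before bottoming. The knife passes the noses only with the fork beyond about 0.0055.
- knife: Loose 4 mm steel knife, 150 g. Middle x = -40 to 40, 44 mm wide; at each end a blade 28 mm wide out to x = +-65, leaving two shoulders at each end (x = +-40, |y| = 14 to 22). +x end: unused straight edge, at the start back in the guard; -x end: nicked edge, at the start towards the hole plate. Origin: centre of the underside, z up. Fitted, its axes are the cutter's; at the start it is turned by pi.
- grip_block (a point): Centre of the black ribbed grip block on the middle of the knife, 14.5 mm above its underside, axes as the knife. The block is 36 mm long (x), 18 mm wide (y) and stands from 4 to 25 mm above the underside: grip it across the 18 mm, fingertips just above the plate.
- fresh_edge (a point): Middle of the unused edge of the knife, at its +x end, 65 mm from its origin.
- bench_brush: Bystander: small bench brush, 34 x 148 x 14 mm, on the right of the cutter. Origin under its middle.
- vial: Bystander: upright glass vial with cap, 27 mm across, 85 mm tall, on the right of the cutter's head. Origin under its middle.
- loupe: Bystander: round black magnifier, 50 mm across, 20 mm tall, on the left of the cutter. Origin under its middle.
- grain_tin: Bystander: round white sample tin, 56 mm across, 28 mm tall, on the left of the cutter. Origin under its middle.
Not all that is in view belongs to the job. Of the things like the knife, leave any that is orange; of the rest the smaller one is meant.

How it is judged (in metres and radians):
On the way, in this order (a step that is already met when the one before it is completed fails the run):
1. the knife has been taken clear of its holder ((z of knife in the frame of cutter above 0.055 m or horizontal distance between knife and cutter above 0.06 m)), for 0.1 s.
2. the knife, turned end for end, presses the spring fork back (value of joint fork above 0.004 m and x of fresh_edge in the frame of cutter above 0.03 m).
At the end, for the whole second after the job is handed in: The knife is in the cutter with its unused edge towards the hole plate: its origin within about 2 mm of the seat point along the cutter, 3 mm across it and 2 mm in height, in line within 0.08 rad, flat within 0.05 rad and at rest, with the fork resting on it (joint within 2.5 mm of 0) (x of knife in the frame of cutter between -0.002 and 0.0025 m and y of knife in the frame of cutter between -0.003 and 0.003 m and z of knife in the frame of cutter between 0.028 and 0.0315 m and x of fresh_edge in the frame of cutter above 0.055 m and angle between the x axis of knife and the x axis of cutter, either way round below 0.08 rad and angle between knife's own z axis and vertical below 0.05 rad and value of joint fork between -0.0025 and 0.0025 m and linear speed of knife below 0.02 m/s); the robot touches nothing.
It fails at once if the knife is forced against the cutter with more than 60 N (contact force between knife and cutter above 60 N).
It fails at once if the brush beside the cutter is shoved more than 30 mm or tipped over (distance of bench_brush from where it was at the start of the episode above 0.03 m or angle between bench_brush's own z axis and vertical above 0.6 rad).
It fails at once if the vial beside the cutter is shoved more than 30 mm or tipped over (distance of vial from where it was at the start of the episode above 0.03 m or angle between vial's own z axis and vertical above 0.6 rad).
It fails at once if the magnifier beside the cutter is shoved more than 30 mm or tipped over (distance of loupe from where it was at the start of the episode above 0.03 m or angle between loupe's own z axis and vertical above 0.6 rad).
It fails at once if the tin beside the cutter is shoved more than 30 mm or tipped over (distance of grain_tin from where it was at the start of the episode above 0.03 m or angle between grain_tin's own z axis and vertical above 0.6 rad).
It also fails if it takes over 64 s, if anything falls off the work surface, if the arm or the gripper's body presses on something with over 40 N, if the wrist force passes 120 N, or if a joint passes its speed limit or range.

## Working session

There is one attempt and no reset: what is moved stays moved. The work goes in short steps, Python scripts to look and compute and a tool call to move; the robot and the scene stay as the last step left them, time stands still between calls to the robot, and variables do not carry over. Pictures are saved under pics/ and viewed, and the job is handed in when it is done.

Besides the shell and the picture viewer there is one more tool, called after ">>>" by a JSON object that holds its "op" and its "data". play_rows: Moves the arm, as the interface text tells. Its arguments: {"type":"object","properties":{"motion":{"type":"array","items":{"type":"array","items":{"type":"number"}}},"force":{"type":"number"}},"required":["motion"]}

```bash
ls; mkdir -p pics
python3 - <<'E'
from rig import *
import cv2
print(get_state(), tcp_to_tips)
for n in("scene","top","wrist"):
    f=grab_frame(n); cv2.imwrite(f"pics/{n}0.png",f[:,:,::-1]); c=calibration(n); print(n,c)
E
```

```text
pics
{'t': 0.0, 'joint_positions': array([ 6.10425146e+01,  2.81628330e+01,  8.93485748e+01,  4.57039255e-04,
        6.25515136e+01, -6.05154591e+00]), 'qd': array([ 0.10106386,  0.01631195, -0.05718749, -0.04704678,  0.03376386,
        0.03738179]), 'effort': array([ 1.07545438e-03, -6.12640715e+01, -2.58184147e+01,  6.92968885e-02,
        4.81116876e-02, -1.19804708e-04]), 'tcp_pos': array([0.24314344, 0.57552659, 0.23308532]), 'ee_rot': array([-1.79937472e+02, -7.03647017e-03,  1.57093846e+02]), 'contact_force': array([-0.63815552,  0.86286016,  0.73223637]), 'ft_torque': array([ 0.02069096, -0.00637936,  0.03941348]), 'opening': 1.0012366046206012} 0.019
scene {'fx': 385.28905566994797, 'fy': 385.28905566994797, 'cx': 251.15414127740175, 'cy': 185.33936369597694, 'dist': array([-0.01063597,  0.        ,  0.        ,  0.        ,  0.        ]), 'T': array([[ 0.64086907, -0.44985143,  0.62202937,  0.03529509],
       [-0.76763541, -0.37051755,  0.52292698, -0.41250152],
       [-0.00476665, -0.81261949, -0.58277512,  0.55835602],
       [ 0.        ,  0.        ,  0.        ,  1
[... 193 characters left out ...]
  ]), 'T': array([[-0.00305323, -0.99854514,  0.05383576,  0.50873188],
       [-0.99971166,  0.00176568, -0.0239475 ,  0.05005851],
       [ 0.0238176 , -0.05389335, -0.9982626 ,  0.93003868],
       [ 0.        ,  0.        ,  0.        ,  1.        ]])}
wrist {'fx': 306.56608047275915, 'fy': 306.56608047275915, 'cx': 257.40984471084613, 'cy': 191.48132210856343, 'dist': array([-0.08027741,  0.        ,  0.        ,  0.        ,  0.        ]), 'T': array([[ 0.38822235,  0.89046795,  0.23738204,  0.17480559],
       [ 0.92156467, -0.37472949, -0.10147105,  0.60340681],
       [-0.00140266,  0.25815623, -0.96610216,  0.38257679],
       [ 0.        ,  0.        ,  0.        ,  1.        ]])}
```

View pics/scene0.png

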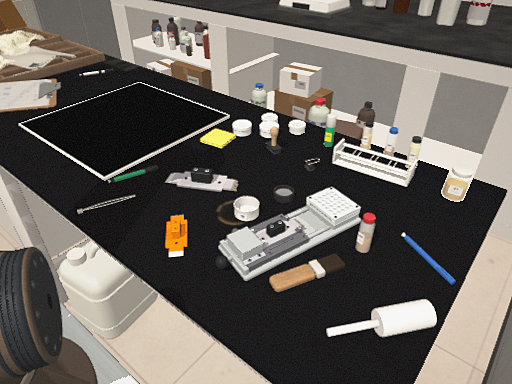

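View pics/top0.png

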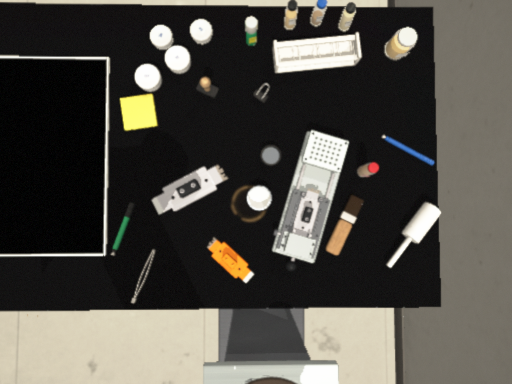

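View pics/wrist0.png

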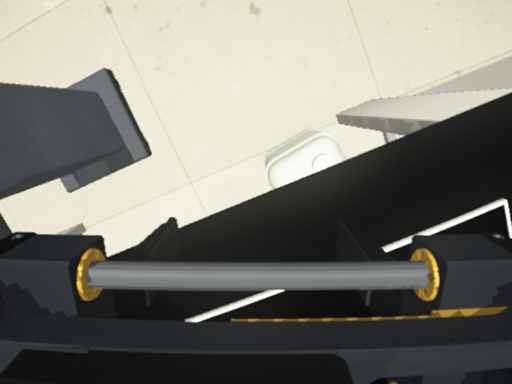

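The pictures show three knife-like things. In the top view they are the knife in the cutter at (307,213), a larger loose grey one at (190,188) and an orange one at (231,260). The orange one is excluded, and of the two grey ones the smaller is the one in the cutter, so I'll check it in a close crop.

Run:
```python
import cv2
a=cv2.imread("pics/top0.png")[120:270,240:390]; cv2.imwrite("pics/c1.png",cv2.resize(a,(600,600),interpolation=cv2.INTER_CUBIC))
a=cv2.imread("pics/scene0.png")[180:280,210:370]; cv2.imwrite("pics/c2.png",cv2.resize(a,(800,500),interpolation=cv2.INTER_CUBIC))
```

```text
(no output)
```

View pics/c1.png

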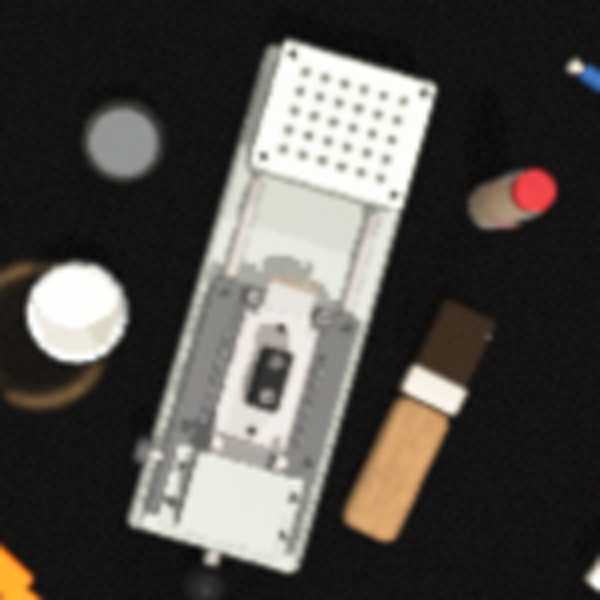

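View pics/c2.png

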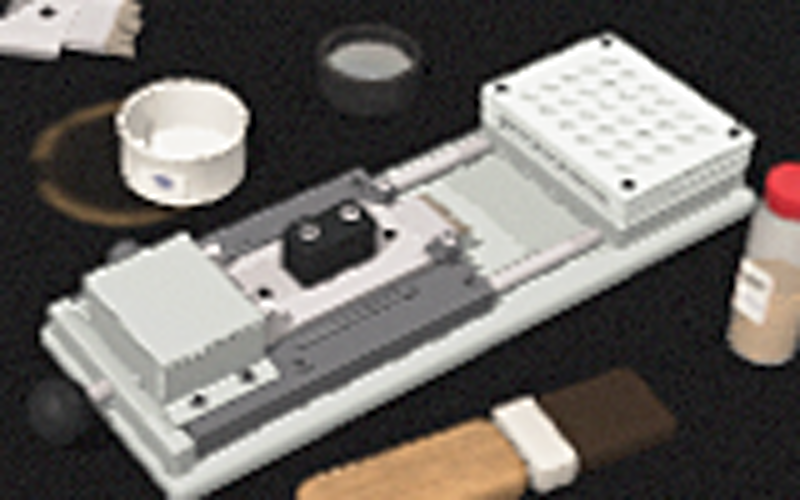

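The crop confirms it: the knife in the cutter is the smaller grey one, with a black block at about top pixel (307,215). Next I fit the cutter pose to the head corners and the block.

```bash
cat > h.py <<'E'
import numpy as np,cv2
from rig import *
def proj(n,P,c=None):
    c=c or calibration(n); T=np.linalg.inv(c["T"]); K=np.array([[c["fx"],0,c["cx"]],[0,c["fy"],c["cy"]],[0,0,1]])
    return cv2.projectPoints(np.asarray(P,float).reshape(-1,3),cv2.Rodrigues(T[:3,:3])[0],T[:3,3],K,c["dist"])[0].reshape(-1,2)
def ray(n,uv,z,c=None):
    c=c or calibration(n); K=np.array([[c["fx"],0,c["cx"]],[0,c["fy"],c["cy"]],[0,0,1]])
    p=cv2.undistortPoints(np.array(uv,float).reshape(-1,1,2),K,c["dist"]).reshape(-1,2)
    d=np.c_[p,np.ones(len(p))]@c["T"][:3,:3].T; o=c["T"][:3,3]
    return o+d*((z-o[2])/d[:,2])[:,None]
def cut(p,P):
    P=np.asarray(P,float).reshape(-1,3); x,y,t=p[:3]
    return np.c_[x+np.cos(t)*P[:,0]-np.sin(t)*P[:,1], y+np.sin(t)*P[:,0]+np.cos(t)*P[:,1],P[:,2]]
E
python3 - <<'E'
from h import *
from scipy.optimize import least_squares
top=np.array([[285,40],[435,85],[255,165],[400,208],[268,378]])/4+[240,120]
sc=np.array([[605,35],[755,132],[482,90],[628,218]])/5+[210,180]
def pts(w): return [[.191,w,.046],[.191,-w,.046],[.117,w,.046],[.117,-w,.046]]
def r(p,wt=1,ws=1):
    a=proj("top",cut(p,pts(p[3])+[[0,0,.055]]))-top; b=proj("scene",cut(p,pts(p[3])))-sc
    return np.r_[(a*wt).ravel(),(b*ws).ravel()]
g=ray("top",[top[4]],.055)[0]; print(g)
for w in((1,1),(1,0),(0,1)):
    s=least_squares(r,[g[0],g[1],-.25,.04],args=w); print(w,s.x,np.round(s.fun,1))
E
```

```text
[ 0.50272711 -0.08220841  0.055     ]
(1, 1) [ 0.50033726 -0.08431849 -0.29387236  0.04542064] [ 0.3  0.9  0.3  1.  -1.1  0.   0.3  0.6  0.9  1.1  0.8 -0.9  0.5  0.6
  0.3 -0.9  0.1 -3.8]
(1, 0) [ 0.50213857 -0.08349085 -0.29802845  0.04460122] [ 0.7  0.3 -0.1  0.3 -0.9 -0.7 -0.3 -0.2  0.6  0.3  0.  -0.   0.   0.
  0.  -0.  -0.  -0. ]
(0, 1) [ 0.49482358 -0.08938338 -0.27038906  0.04554157] [ 0.   0.   0.   0.  -0.   0.   0.   0.   0.   0.  -0.3  0.2  0.3  1.6
 -0.4  0.7  0.4 -2.3]
```

>>> {"op": "play_rows", "data": {"motion": [[-0.02,-0.02,0,0,1],[-0.038,-0.039,0,0,1],[-0.038,-0.039,0,0,1],[-0.038,-0.039,0,0,1],[-0.038,-0.039,0,0,1],[-0.038,-0.039,0,0,1],[-0.038,-0.039,0,0,1],[-0.038,-0.039,0,0,1],[-0.038,-0.039,0,0,1],[-0.038,-0.039,0,0,1],[-0.038,-0.039,0,0,1],[-0.038,-0.039,0,0,1],[-0.038,-0.039,0,0,1],[-0.019,-0.018,0,0,1],[0,0,0,-0.1,0.3],[0,0,0,0,0.3]]}}

```text
t: 2.15
tcp_pos: [0.5021, -0.0833, 0.2334]
ee_rot: [180.0, -0.0, 162.8]
contact_force: [0.1, 1.0, -0.2]
opening: 0.844
```

Run:
```python
from h import *
import pickle
print(get_state()); c=calibration("wrist"); f=grab_frame("wrist"); cv2.imwrite("pics/w1.png",f[:,:,::-1]);pickle.dump(c,open("w1.pkl","wb")); print(c["T"])
```

```text
{'t': 2.15, 'joint_positions': array([-1.68562256e+01,  1.87551835e+01,  1.05342667e+02,  7.78224734e-03,
        5.59334773e+01, -8.96176334e+01]), 'qd': array([ 0.70137923, -0.52291673,  0.23262047,  0.00373367,  0.07014154,
        3.16791422]), 'effort': array([ -0.67844147, -47.40512609, -23.88777137,  -0.05491416,
         0.07059947,  -0.83675439]), 'tcp_pos': array([ 0.50214453, -0.08325601,  0.23337541]), 'ee_rot': array([ 1.79993765e+02, -3.13707024e-02,  1.62757048e+02]), 'contact_force': array([ 0.13902924,  0.97589503, -0.18829091]), 'ft_torque': array([ 0.06037922, -0.02707985,  0.03726637]), 'opening': 0.8439852931802839}
[[ 2.95383601e-01  9.23171078e-01  2.45974976e-01  4.31337358e-01]
 [ 9.55378578e-01 -2.85277901e-01 -7.66047742e-02 -6.23065082e-02]
 [-5.48087287e-04  2.57627017e-01 -9.66244286e-01  3.82771566e-01]
 [ 0.00000000e+00  0.00000000e+00  0.00000000e+00  1.00000000e+00]]
```

View pics/w1.png

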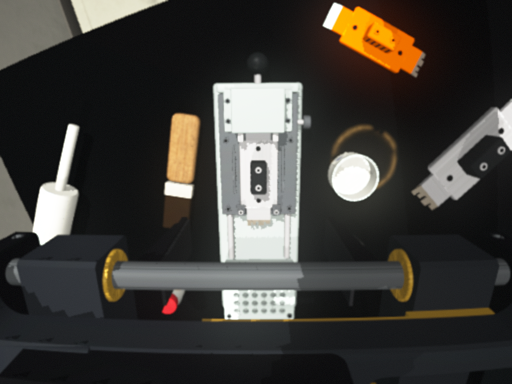

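Run:
```python
import cv2
a=cv2.imread("pics/w1.png")[75:235,200:320]; cv2.imwrite("pics/c3.png",cv2.resize(a,(450,600),interpolation=cv2.INTER_CUBIC))
```

```text
(no output)
```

View pics/c3.png

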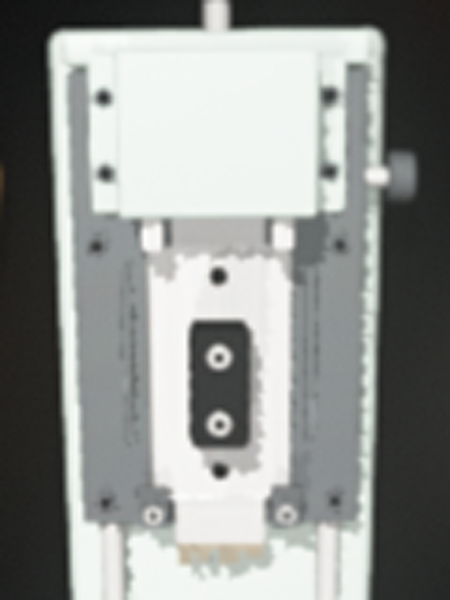

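Run:
```python
from h import *
import pickle
from scipy.optimize import least_squares
c=pickle.load(open("w1.pkl","rb"))
uv=np.array([[120,215],[320,215],[192,322],[250,322],[192,448],[250,448],[152,515],[286,515],[176,530],[265,530]])/3.75+[200,75]
def r(p):
    P=[[-.05,p[3],.055],[-.05,-p[3],.055],[-.018,.009,.055],[-.018,-.009,.055],[.018,.009,.055],[.018,-.009,.055],[p[4],.021,.0395],[p[4],-.021,.0395],[.05,.014,.034],[.05,-.014,.034]]
    P=np.array(P); P[:,1]*=-1  # image left = -y
    e=proj("wrist",cut(p,P),c)-uv; e[8:,1]=0
    return e.ravel()
s=least_squares(r,[.502,-.083,-.297,.028,.045]); print(s.x,np.round(s.fun.reshape(-1,2),1))
```

```text
[ 0.5007599  -0.08239327 -0.29941694  0.02815231  0.04475281] [[ 0.1 -0.5]
 [ 0.1 -0.5]
 [-0.7  1. ]
 [ 0.5  1. ]
 [-0.5 -0.5]
 [ 0.2 -0.5]
 [ 0.4  0. ]
 [ 0.2 -0. ]
 [ 0.1  0. ]
 [-0.3  0. ]]
```

>>> {"op": "play_rows", "data": {"motion": [[0.001,0,0.02,0,0],[0,0,0.035,0,0],[0,0,0.04,0,0],[0,0,0.035,0,0],[0,0,0.025,0,0],[0,0,0.012,0,0],[0,0,0.005,0,0],[0,0,0,0,0]]}}

```text
t: 3.2
tcp_pos: [0.5015, -0.0827, 0.0621]
ee_rot: [180.0, 0.0, 162.8]
contact_force: [0.4, -0.1, 1.1]
opening: 0.5
```

Run:
```python
from h import *
f=grab_frame("wrist"); cv2.imwrite("pics/w2.png",f[:,:,::-1])
f=grab_frame("scene")[170:290,200:360,::-1]; cv2.imwrite("pics/s2.png",cv2.resize(f,(800,600),interpolation=cv2.INTER_CUBIC))
```

```text
(no output)
```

View pics/w2.png

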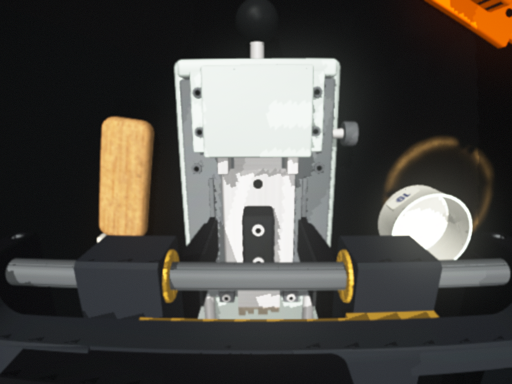

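View pics/s2.png

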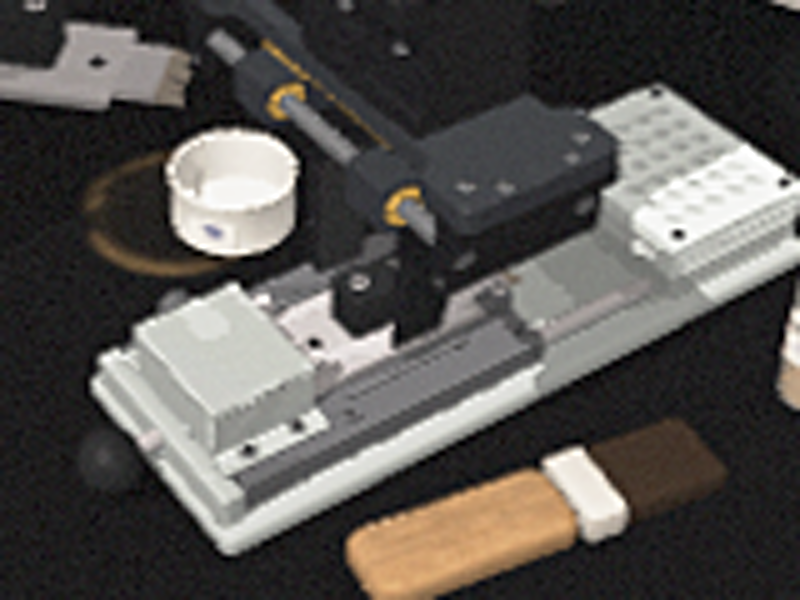

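Fingers straddle the block, centred on its width (wrist pixel 258,230). I'll lower the tool 6 mm and close.

>>> {"op": "play_rows", "data": {"motion": [[0,0,0.004,0,0],[0,0,0.002,0,0],[0,0,0,0,-1],[0,0,0,0,-1],[0,0,0,0,-1],[0,0,0,0,-1],[0,0,0,0,-1],[0,0,0,0,-1]], "force": 50}}

```text
t: 4.3
tcp_pos: [0.5014, -0.0827, 0.0557]
ee_rot: [180.0, 0.0, 162.8]
contact_force: [0.4, 0.6, 1.6]
opening: 0.184
```

>>> {"op": "play_rows", "data": {"motion": [[0.001,0,0,0,-1],[0.001,0,0,0,-1],[0.001,0,0,0,-1],[0.001,0,0,0,-1],[0.001,0,0,0,-1],[0.001,0,0,0,-1],[0,0,0,0,-1],[0,0,0,0,-1]]}}

```text
t: 5.3
tcp_pos: [0.4969, -0.0814, 0.0559]
ee_rot: [180.0, 0.2, 162.8]
contact_force: [5.6, -2.0, -1.1]
opening: 0.183
```

>>> {"op": "play_rows", "data": {"motion": [[0.001,0,0,0,-1],[0.001,0,0,0,-1],[0,0,0,0,-1],[0,0,0,0,-1]]}}

```text
t: 5.8
tcp_pos: [0.4953, -0.0809, 0.056]
ee_rot: [180.0, 0.2, 162.8]
contact_force: [7.5, -2.4, -1.6]
opening: 0.189
```

>>> {"op": "play_rows", "data": {"motion": [[0.0005,0,0,0,-1],[0.0005,0,0,0,-1],[0,0,0,0,-1],[0,0,0,0,-1]]}}

```text
t: 6.3
tcp_pos: [0.4946, -0.0807, 0.0561]
ee_rot: [180.0, 0.3, 162.8]
contact_force: [8.2, -2.8, -2.2]
opening: 0.185
```

>>> {"op": "play_rows", "data": {"motion": [[0,0,-0.002,0,-1],[0,0,-0.002,0,-1],[0,0,0,0,-1]]}}

```text
t: 6.68
tcp_pos: [0.4944, -0.0806, 0.06]
ee_rot: [180.0, 0.2, 162.8]
contact_force: [6.8, -2.3, -2.0]
opening: 0.186
```

>>> {"op": "play_rows", "data": {"motion": [[0,0,-0.003,0,-1],[0,0,-0.003,0,-1],[0,0,-0.003,0,-1],[0,0,0,0,-1],[0,0,0,0,-1]]}}

```text
t: 7.3
tcp_pos: [0.4944, -0.0806, 0.0691]
ee_rot: [180.0, 0.2, 162.8]
contact_force: [8.1, -3.0, -0.5]
opening: 0.184
```

>>> {"op": "play_rows", "data": {"motion": [[-0.003,0,0,0,-1],[-0.005,0,0,0,-1],[-0.008,0,0,0,-1],[-0.008,0,0,0,-1],[-0.008,0,0,0,-1],[-0.006,0,0,0,-1],[0,0,0,0,-1],[0,0,0,0,-1]]}}

```text
t: 8.3
tcp_pos: [0.5288, -0.0912, 0.0685]
ee_rot: [180.0, -0.0, 162.8]
contact_force: [-0.4, 0.2, -1.9]
opening: 0.184
```

Run:
```python
from h import *
f=grab_frame("scene")[160:290,200:370,::-1]; cv2.imwrite("pics/s3.png",cv2.resize(f,(784,600),interpolation=cv2.INTER_CUBIC))
```

```text
(no output)
```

View pics/s3.png

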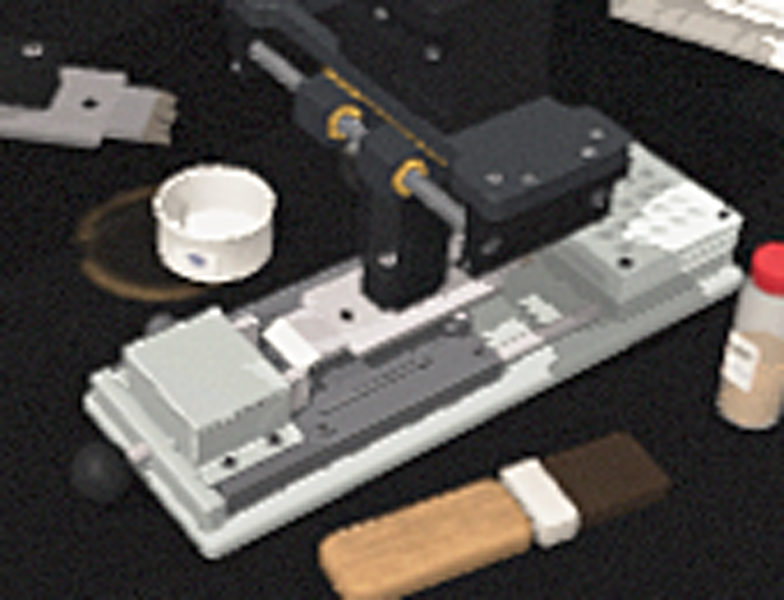

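>>> {"op": "play_rows", "data": {"motion": [[0,0,-0.01,0,-1],[0,0,-0.02,0,-1],[0,0,-0.03,0,-1],[0,0,-0.02,0,-1],[0,0,-0.01,0,-1],[0,0,0,0,-1],[0,0,0,0,-1]]}}

```text
t: 9.22
tcp_pos: [0.5287, -0.0912, 0.158]
ee_rot: [180.0, -0.1, 162.8]
contact_force: [0.7, -0.6, -2.1]
opening: 0.182
```

>>> {"op": "play_rows", "data": {"motion": [[0,0,0,0.1,-1],[0,0,0,0.18,-1],[0,0,0,0.18,-1],[0,0,0,0.18,-1],[0,0,0,0.18,-1],[0,0,0,0.18,-1],[0,0,0,0.18,-1],[0,0,0,0.18,-1],[0,0,0,0.18,-1],[0,0,0,0.18,-1],[0,0,0,0.18,-1],[0,0,0,0.18,-1],[0,0,0,0.18,-1],[0,0,0,0.18,-1],[0,0,0,0.18,-1],[0,0,0,0.18,-1],[0,0,0,0.18,-1],[0,0,0,0.16,-1],[0,0,0,0,-1],[0,0,0,0,-1]]}}

```text
t: 11.72
tcp_pos: [0.5289, -0.0913, 0.1582]
ee_rot: [-180.0, 0.0, -16.9]
contact_force: [0.3, 0.6, -2.4]
opening: 0.185
```

Run:
```python
from h import *
import pickle
print(get_state()); c=calibration("wrist"); f=grab_frame("wrist"); cv2.imwrite("pics/w4.png",f[:,:,::-1]);pickle.dump(c,open("w4.pkl","wb"))
f=grab_frame("scene")[130:290,190:390,::-1]; cv2.imwrite("pics/s4.png",cv2.resize(f,(750,600),interpolation=cv2.INTER_CUBIC))
```

```text
{'t': 11.725, 'joint_positions': array([-1.68446204e+01,  2.64079403e+01,  1.06468214e+02,  7.56126979e-03,
        4.71702440e+01,  9.00366527e+01]), 'qd': array([-0.07463733, -0.31309048, -0.12952864,  0.00453617,  0.13009761,
        0.47010245]), 'effort': array([-5.59519758e-03, -5.45748353e+01, -2.08496100e+01,  2.62359978e-02,
       -7.98002444e-02,  5.81786083e-02]), 'tcp_pos': array([ 0.52889539, -0.09125265,  0.15816583]), 'ee_rot': array([-1.79994489e+02,  4.64019006e-02, -1.68864134e+01]), 'contact_force': array([ 0.29530351,  0.60186788, -2.4226794 ]), 'ft_torque': array([0.03883877, 0.18460734, 0.04201777]), 'opening': 0.18463304492204208}
```

View pics/w4.png

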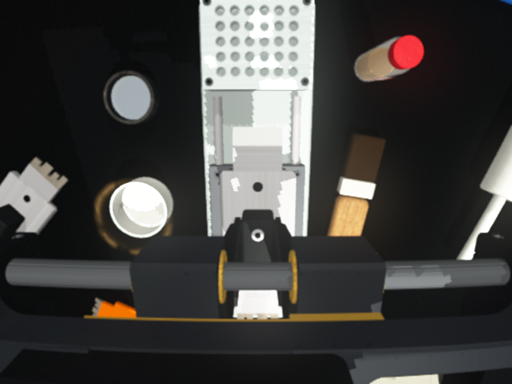

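View pics/s4.png

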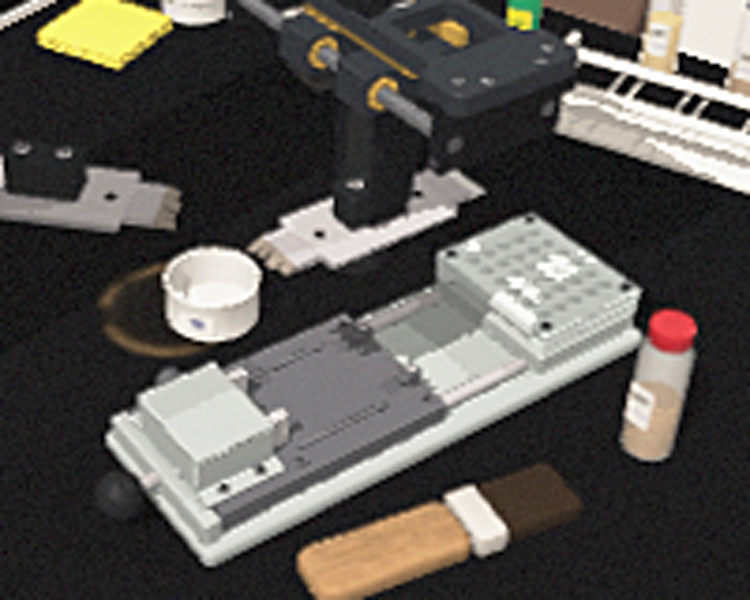

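Run:
```python
from h import *
import pickle
a=cv2.imread("pics/w4.png")[110:240,190:330]; cv2.imwrite("pics/c4.png",cv2.resize(a,(646,600),interpolation=cv2.INTER_CUBIC))
c=pickle.load(open("w4.pkl","rb")); t=np.array([.5289,-.09125,0]); ang=np.radians(-16.89)
def loc(uv,z):
    d=ray("wrist",uv,z,c)-t; return np.c_[np.cos(ang)*d[:,0]+np.sin(ang)*d[:,1],-np.sin(ang)*d[:,0]+np.cos(ang)*d[:,1]].round(4)
print(loc([[234,127],[281,127],[222,171],[295,171]],.1365),loc([[243,211],[272,211]],.1575))
```

```text
[[ 0.0618  0.0118]
 [ 0.0618 -0.014 ]
 [ 0.0372  0.019 ]
 [ 0.0373 -0.0224]] [[ 0.0204  0.0063]
 [ 0.0204 -0.0086]]
```

View pics/c4.png

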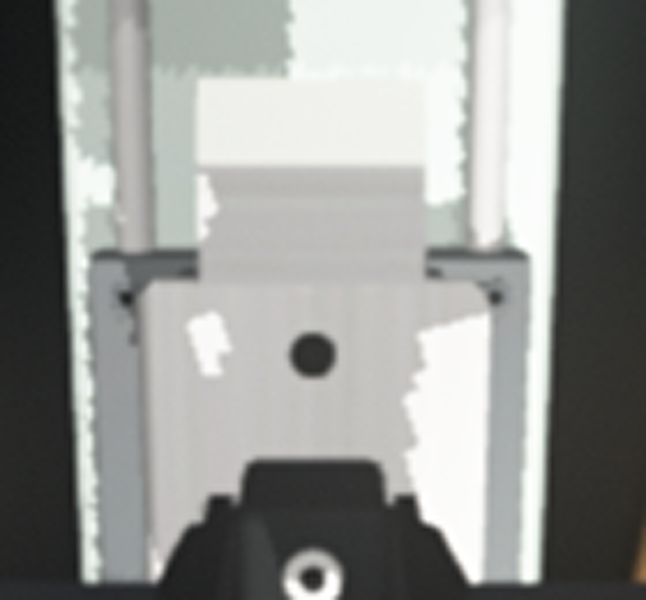

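>>> {"op": "play_rows", "data": {"motion": [[0,0,0.015,0.004,-1],[0,0,0.025,0,-1],[0,0,0.025,0,-1],[0,0,0.015,0,-1],[0,0,0.0065,0,-1],[0,0,0.003,0,-1],[0,0,0,0,-1],[0,0,0,0,-1]]}}

```text
t: 12.82
tcp_pos: [0.5293, -0.0913, 0.0697]
ee_rot: [-180.0, -0.1, -17.3]
contact_force: [-0.5, -0.0, -2.2]
opening: 0.187
```

Run:
```python
from h import *
f=grab_frame("scene")[180:280,210:340,::-1]; cv2.imwrite("pics/s5.png",cv2.resize(f,(780,600),interpolation=cv2.INTER_CUBIC))
```

```text
(no output)
```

View pics/s5.png

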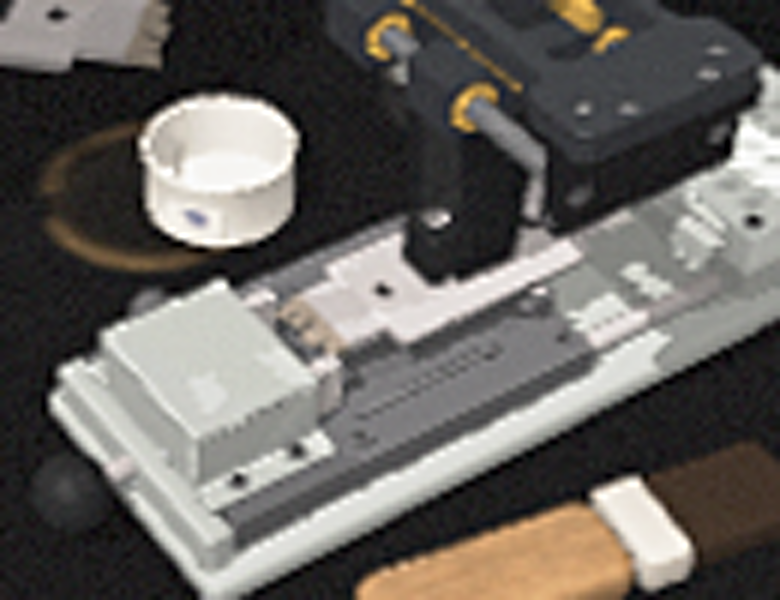

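>>> {"op": "play_rows", "data": {"motion": [[-0.004,0,0.0007,0,-1],[-0.006,0,0,0,-1],[-0.006,0,0,0,-1],[-0.005,0,0,0,-1],[-0.002,0,0,0,-1],[0,0,0,0,-1],[0,0,0,0,-1]]}}

```text
t: 13.75
tcp_pos: [0.5075, -0.0845, 0.0685]
ee_rot: [-180.0, -0.0, -17.3]
contact_force: [2.4, -0.5, -1.3]
opening: 0.184
```

>>> {"op": "play_rows", "data": {"motion": [[-0.001,0,0,0,-1],[-0.001,0,0,0,-1],[-0.001,0,0,0,-1],[-0.001,0,0,0,-1],[-0.001,0,0,0,-1],[-0.001,0,0,0,-1],[-0.001,0,0,0,-1],[-0.001,0,0,0,-1],[0,0,0,0,-1],[0,0,0,0,-1]]}}

```text
t: 15.0
tcp_pos: [0.5002, -0.0823, 0.0686]
ee_rot: [-180.0, -0.1, -17.3]
contact_force: [6.4, -2.3, -1.6]
opening: 0.19
```

>>> {"op": "play_rows", "data": {"motion": [[-0.001,0,0,0,-1],[-0.001,0,0,0,-1],[-0.0005,0,0,0,-1],[0,0,0,0,-1],[0,0,0,0,-1]]}}

```text
t: 15.62
tcp_pos: [0.4981, -0.0817, 0.0687]
ee_rot: [-180.0, -0.2, -17.3]
contact_force: [7.6, -1.8, -2.2]
opening: 0.187
```

>>> {"op": "play_rows", "data": {"motion": [[-0.0005,0,0,0,-1],[-0.0003,0,0,0,-1],[0,0,0,0,-1],[0,0,0,0,-1]]}}

```text
t: 16.12
tcp_pos: [0.4975, -0.0815, 0.0687]
ee_rot: [-180.0, -0.2, -17.3]
contact_force: [8.1, -1.3, -2.2]
opening: 0.184
```

Run:
```python
from h import *
f=grab_frame("scene")[190:270,215:315,::-1]; cv2.imwrite("pics/s6.png",cv2.resize(f,(750,600),interpolation=cv2.INTER_CUBIC))
f=grab_frame("wrist")[:,:,::-1]; cv2.imwrite("pics/w6.png",f)
```

```text
(no output)
```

View pics/s6.png

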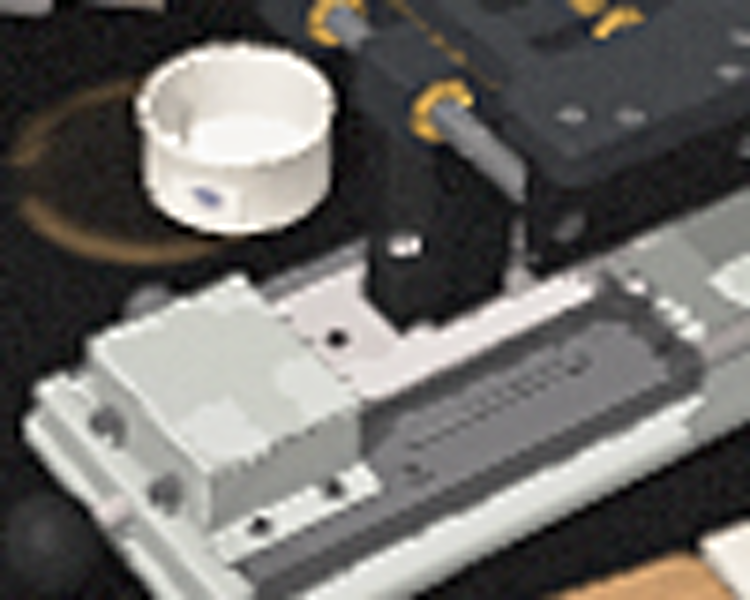

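View pics/w6.png

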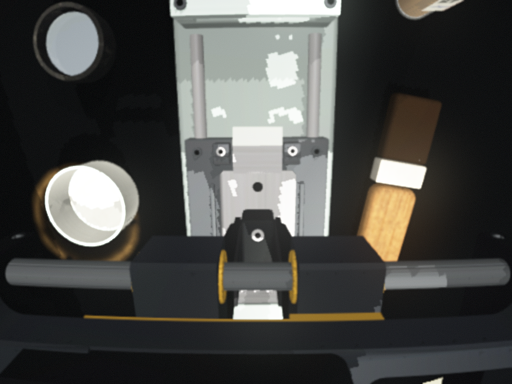

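>>> {"op": "play_rows", "data": {"motion": [[0,0,0.002,0,-1],[0,0,0.002,0,-1],[0,0,0.001,0,-1],[0,0,0,0,-1]]}}

```text
t: 16.73
tcp_pos: [0.4976, -0.0816, 0.0638]
ee_rot: [180.0, -0.2, -17.3]
contact_force: [7.7, -2.2, -1.1]
opening: 0.189
```

>>> {"op": "play_rows", "data": {"motion": [[0,0,0.001,0,-1],[0,0,0.001,0,-1],[0,0,0.001,0,-1],[0,0,0,0,-1]]}}

```text
t: 17.23
tcp_pos: [0.4976, -0.0816, 0.0609]
ee_rot: [-180.0, -0.2, -17.3]
contact_force: [8.0, -2.7, 0.1]
opening: 0.183
```

>>> {"op": "play_rows", "data": {"motion": [[0,0,0.001,0,-1],[0,0,0.001,0,-1],[0,0,0.001,0,-1],[0,0,0.001,0,-1],[0,0,0,0,-1]]}}

```text
t: 17.85
tcp_pos: [0.4976, -0.0816, 0.0568]
ee_rot: [-180.0, -0.2, -17.3]
contact_force: [7.6, -2.4, 0.4]
opening: 0.187
```

>>> {"op": "play_rows", "data": {"motion": [[0,0,0.0005,0,-1],[0,0,0.0005,0,-1],[0,0,0.0003,0,-1],[0,0,0,0,-1]]}}

```text
t: 18.35
tcp_pos: [0.4977, -0.0816, 0.0557]
ee_rot: [-180.0, -0.2, -17.3]
contact_force: [8.6, -3.2, 3.3]
opening: 0.19
```

>>> {"op": "play_rows", "data": {"motion": [[0.001,0,0,0,-1],[0.001,0,0,0,-1],[0.001,0,0,0,-1],[0.001,0,0,0,-1],[0,0,0,0,-1]]}}

```text
t: 18.98
tcp_pos: [0.5005, -0.0825, 0.0557]
ee_rot: [-180.0, -0.1, -17.3]
contact_force: [4.9, -1.7, 5.4]
opening: 0.187
```

>>> {"op": "play_rows", "data": {"motion": [[0.001,0,0,0,-1],[0.001,0,0,0,-1],[0.001,0,0,0,-1],[0.001,0,0,0,-1],[0,0,0,0,-1],[0,0,0,0,-1]]}}

```text
t: 19.73
tcp_pos: [0.5035, -0.0834, 0.0556]
ee_rot: [-180.0, 0.0, -17.3]
contact_force: [0.6, -0.6, 9.4]
opening: 0.187
```

>>> {"op": "play_rows", "data": {"motion": [[0,0,-0.0005,0,-1],[0.0005,0,-0.0003,0,-1],[0.0005,0,0,0,-1],[0,0,0,0,-1],[0,0,0,0,-1]]}}

```text
t: 20.35
tcp_pos: [0.5046, -0.0837, 0.0558]
ee_rot: [-180.0, 0.0, -17.3]
contact_force: [2.1, -1.6, -1.9]
opening: 0.185
```

>>> {"op": "play_rows", "data": {"motion": [[0.0005,0,0,0,-1],[0.0005,0,0,0,-1],[0,0,0,0,-1],[0,0,0,0,-1]]}}

```text
t: 20.85
tcp_pos: [0.5048, -0.0837, 0.0557]
ee_rot: [-180.0, 0.1, -17.3]
contact_force: [-5.0, 0.0, 0.4]
opening: 0.185
```

The x force has reversed to -5 N, so the shoulders are against the posts. I'll relax that push and release.

>>> {"op": "play_rows", "data": {"motion": [[-0.0005,0,0,0,-1],[0,0,0,0,-0.62],[0,0,0,0,-0.5],[0,0,0,0,-0.3],[0,0,0,0,-0.1],[0,0,0,0,0],[0,0,0,0,0]]}}

```text
t: 21.72
tcp_pos: [0.5054, -0.0839, 0.056]
ee_rot: [-180.0, -0.0, -17.3]
contact_force: [-0.4, 0.1, 0.2]
opening: 0.498
```

>>> {"op": "play_rows", "data": {"motion": [[0,0,-0.005,0,0],[0,0,-0.015,0,0],[0,0,-0.03,0,0],[0,0,-0.04,0,0],[0,0,-0.04,0,0],[0,0,-0.04,0,0],[0,0,-0.02,0,0],[0,0,0,0,0],[0,0,0,0,0]]}}

```text
t: 22.85
tcp_pos: [0.5049, -0.0838, 0.2455]
ee_rot: [-180.0, 0.0, -17.3]
contact_force: [0.7, -0.1, -0.1]
opening: 0.502
```

Run:
```python
from h import *
import pickle
c=calibration("wrist"); f=grab_frame("wrist")[:,:,::-1]; cv2.imwrite("pics/w7.png",f); pickle.dump(c,open("w7.pkl","wb"))
a=f[75:250,190:330]; cv2.imwrite("pics/c7.png",cv2.resize(a,(480,600),interpolation=cv2.INTER_CUBIC))
f=grab_frame("scene")[180:280,210:340,::-1]; cv2.imwrite("pics/s7.png",cv2.resize(f,(780,600),interpolation=cv2.INTER_CUBIC))
```

```text
(no output)
```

View pics/w7.png

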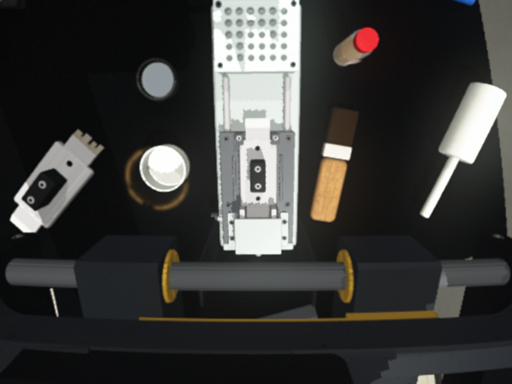

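View pics/s7.png

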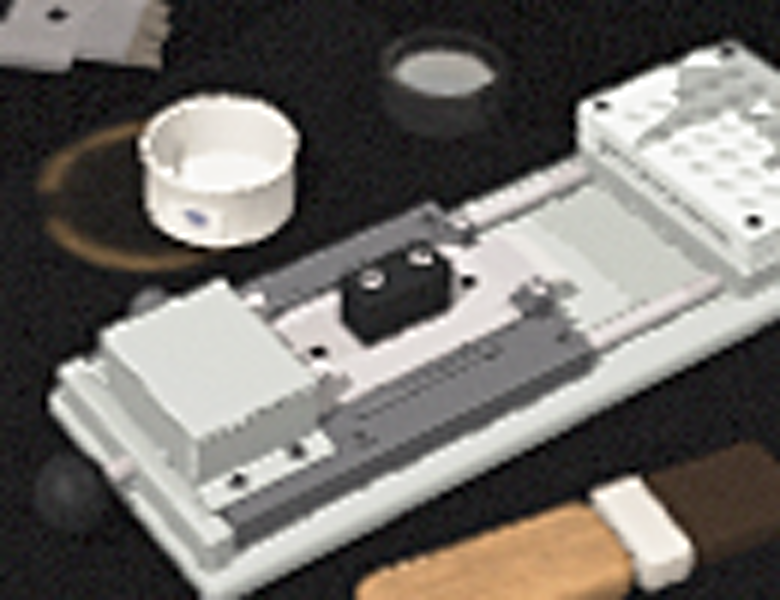

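Run:
```python
import cv2,numpy as np
from rig import *
a=cv2.imread("pics/scene0.png")[190:265,215:315]; f=grab_frame("scene")[:,:,::-1]; b=f[190:265,215:315]
cv2.imwrite("pics/cmp.png",cv2.resize(np.vstack([a,b]),(400,600),interpolation=cv2.INTER_CUBIC))
```

```text
(no output)
```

View pics/c7.png

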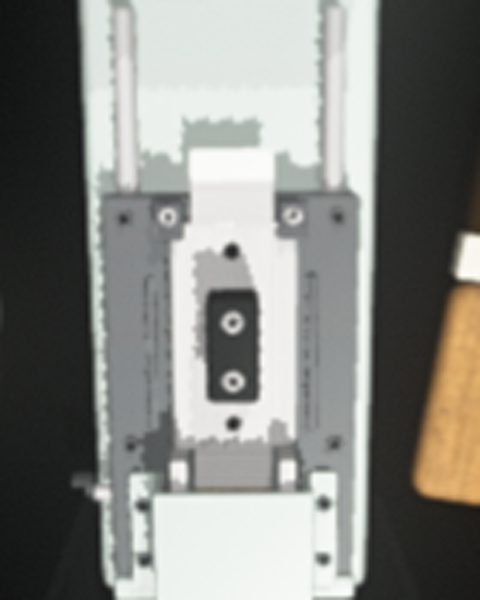

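View pics/cmp.png

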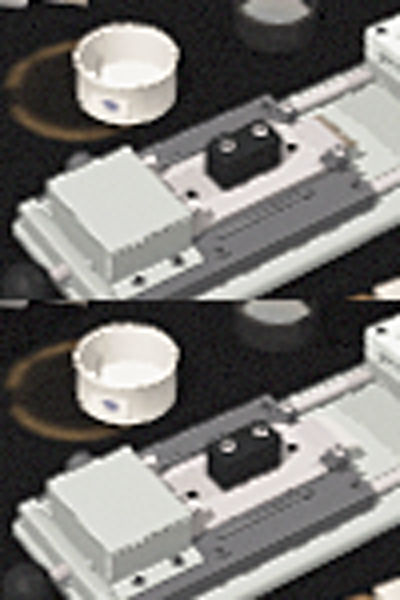

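Run:
```python
import cv2,numpy as np
from rig import *
a=cv2.imread("pics/scene0.png"); b=grab_frame("scene")[:,:,::-1]; r=np.s_[212:242,262:292]
for i in(a,b):
    m=(i[r].max(2)<75); ys,xs=np.nonzero(m); print(m.sum(),xs.mean()+262,ys.mean()+212)
g=[cv2.cvtColor(np.ascontiguousarray(i),cv2.COLOR_BGR2GRAY).astype(np.float32) for i in(a,b)]
print(cv2.phaseCorrelate(g[0][r].copy(),g[1][r].copy()))
d=np.abs(g[0]-g[1])>60; ys,xs=np.nonzero(d[150:300,200:400]); print(len(xs))
```

```text
342 273.65497076023394 222.87426900584796
346 273.7630057803468 222.98843930635837
((0.1525139310288779, 0.17364665425320602), 0.998768097559611)
647
```

Run:
```python
from rig import *
print(close_job(), get_state()["t"])
```

```text
the job is handed in; nothing more can be done
the job is handed in; nothing more can be done
```

I took the knife out of its holder, turned it end for end and refitted it with the unused edge towards the hole plate. The job is handed in; it gave no verdict.

**What I did:** I gripped the knife by its block, pressed the fork back about 7 mm at 8.7 N and lifted the knife 13 mm. I then drew it about 30 mm clear of the guard, raised it and turned it by pi. I refitted it by the reverse path. The wrist force never read above about 11 N at the end of a move. The last wrist-camera check was at about 23 s, against the 64 s limit.

**Last checks:**
- **Position:** in the scene picture the block is within about 0.2 pixel (roughly 0.3–0.4 mm) of where it was at the start.
- **Seating:** before release, the push force reversed (+2 to -5 N) as the shoulders met the posts. In the wrist view the shoulders lie up against the hooks, with the fork behind.
- **Surroundings:** the tin and the brush look unmoved in the scene views. The vial and loupe look upright in the final wrist view. The arm is 0.19 m above the work and touches nothing.

**Disagreement:** after the turn, wrist-camera estimates of where the knife sat in the grip differed by about 5 mm between the front edge and the block. I relied on the fork force to find the seat instead. I had no direct reading of the fork joint.

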